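# Slide the pastry frame along the rail into the corner pocket

## Task

On the wooden filling board, push the empty rectangular pastry frame with your fingertip until its long side lies flat against the rail, then, keeping it against the rail, drag it along into the corner pocket at the T-shaped stop until it sits fully home against both the rail and the stop. The frame stays flat on the board throughout: do not lift it or tip it. Leave the other things on the table where they are, and finish clear of the frame.

Things in the scene. Friction and masses are not known exactly. Their poses are not given: they have to be found in the camera images.
- frame: Loose rectangular stainless pastry frame without bottom or top, standing flat on the board: outside 75 mm (its x) by 110 mm (its y), 25 mm high, walls 3 mm thick, so inside 69 x 104 mm; about 0.22 kg. Origin: centre of its underside, on the board's top. A shut fingertip fits inside it and can push on any wall.
- board: Fixed light wooden board, 260 mm (its x) by 580 mm (its y), 12 mm thick; origin at the centre of its underside, so its top is 12 mm above it. Along its far (+x) edge runs a straight metal rail, parallel to y over the full length, 20 mm high above the board's top; its face towards the robot is the plane x = +110 mm. Place and yaw vary.
- t_stop: Fixed T-shaped metal stop on the board, 18 mm high, at one end of the rail (left or right, and its place along the rail varies). Axes parallel to the board's. Origin: at the board's top, on the rail's face, on the stem's middle line. The stem is 8 mm thick (y from -4 to +4 mm) and runs from the rail (x = 0) towards the robot to x = -80 mm, where it meets the cross bar.
- t_stop_bar (a point): Centre of the top of the T stop's cross bar (8 mm thick, parallel to the rail, 44 mm either way along y). Rail, stem and bar make a pocket 80 mm wide, 40 mm deep, open to the board's middle (only this inner side is meant); the frame enters by sliding along the rail, short end first. Seated, its centre is 37.5 mm from the rail's face and 59 mm from the stem's middle line.
- plain_stop: Fixed plain straight stop at the other end of the rail: a bar like the T stop's stem (80 x 8 x 18 mm) without cross bar. Not used. Same origin and axes as the T stop.
- cutter: Bystander: round steel cutter ring, 48 mm across, 30 mm high, standing on the board near its front edge; origin at the centre of its underside.
- mould: Bystander: small aluminium bowl-shaped mould, 60 mm across, 32 mm high, on the board near its front edge; origin at the centre of its underside.
- tart_a: Bystander: baked tart, 92 mm across, 23 mm high, on the table to the left; origin at the centre of its underside.
- tart_b: Bystander: a second such tart, on the table to the left.
- jar: Bystander: glass jar, 68 mm across, 100 mm high, on the table to the right; origin at the centre of its underside.
- spatula: Bystander: spatula lying on the table to the right.
There are look-alikes about, which are no part of the job. What is shaped like the frame but red is not meant.

How it is judged:
By the outcome, as a careful person would: the job done as asked, in the order asked, and still so for the second after the job is handed in, with the robot touching nothing.
It also fails if it takes over 40 s, if anything falls off the work surface, if the arm or the gripper's body presses on something with over 40 N, if the wrist force passes 120 N, or if a joint passes its speed limit or range.

## Robot

A 7-joint arm with a two-finger parallel gripper is mounted at the origin on the work surface. World frame = base frame: x ahead of the robot, y to its left, z up, the work surface at z = 0. Lengths are in mm, angles in rad, forces in N, time in s.
With the tool pointing down it reaches from about 400 to 875 mm from the base axis. Payload 19.3 kg.
Tool frame: the origin (TCP) lies between the finger pads; the fingertips stand 17 mm ahead of it and the grasp point (between the pads) lies 2 mm behind it; z points along the fingers, y is the line along which they close (so a half turn about z gives the same grasp; the last joint's range is limited). The gripper opens to 85 mm and grips with 20 to 120 N. Pads are 22 mm wide; open, the fingers measure 114 mm over their backs; the gripper's body (76 mm by 85 mm) begins 54 mm behind the grasp point. The pads swing forward as they close: fully open they stand 13 mm farther back than shut.
Start: joints at [-1.207, 0.521, -0.036, 1.599, 0.021, 1.021, -0.113], TCP at [262.718, 567.092, 215.491] pointing down, gripper open.
Joint ranges: [-2.91, 2.91], [-0.3, 2.13], [-1.5, 1.42], [0.17, 2.43], [-1.26, 4.41], [0.16, 1.93], [-2.52, 2.52]. Speed limits (rad/s): [1.89, 1.89, 2.39, 2.39, 3.01, 3.01, 3.01].

## Interface

Orientations are given as a rotation vector (axis times angle).
In Python, from rig import r gives the robot as it stands.
- The arm moves only by the shell command python3 -m handwheel 'ROWS' [FORCE]. ROWS is a JSON object of lists of equal length, an entry for each row: "grip": the gripper command: -1 is shut, 1 is fully open, values between are in proportion; "xyz": the shift along the tool's x, y, z in m, a list of three; "angular": the turn, a rotation vector about the tool's x, y, z in rad, a list of three. In form: {"grip": [grip, ...], "xyz": [[dx, dy, dz], ...], "angular": [[wx, wy, wz], ...]}. A call has exactly 10 rows; each row is the pose to reach, as a shift and turn from the pose commanded when the call began, along the tool's axes at that moment; what a row does not reach only later rows make up. A row lasts 1/10 s, in which the tool goes at most 50 mm and 8.59 degrees, less where a joint would pass 70% of its speed; a pose out of reach is approached as far as the arm can. A call with a gripper value outside its range is refused whole. The fingers move at their own pace and stop on an object; FORCE is the grip in N (left out, the last holds). Time passes only in rows, so rows that repeat a pose let the fingers close, or fill a call up. It gives the time, the measured TCP pose, the force, the opening and the grip force at its end, in the units of the state.
- r.state(): the state, without advancing time (a new reading comes with each control period).
- r.camera(name): name is "side" or "top"; returns a dict with "pixels" (384x512x3 uint8, blue, green, red), "fx", "fy", "cx", "cy" (pixels), "extrinsics" (4x4, takes a point from world to camera coordinates). Camera axes: x right, y down, z forward; pixel columns grow to the right and rows downward; lengths in mm; the calibration is good to about 2 mm. A picture is of the moment at which its call begins. There is no depth.
- r.hand_in(): hands the job in; it is judged then, once.
The state is a dict: "time": time; "joints": joint angles; "joint_velocities": joint speeds; "joint_efforts": joint torques, N m; "tool_pos": TCP position; "tcp_rot": TCP orientation; "wrist_force": force on the tool from outside, world axes, zero at the start; "moment": the same for the moment, N m; "finger_gap": finger opening in mm; "grasp_force": force on a finger pad.
Only numpy, scipy, OpenCV 4.12 (cv2) and the standard library are available. Lean on these libraries where they do the work, as an engineer would, in place of code of your own. Each camera call takes 0.05 s, during which the arm holds its last target. There are 200 camera calls.

## Working session

There is one attempt and no reset: what is moved stays moved. The work goes in short steps, Python scripts to look and compute and a shell command to move; the robot and the scene stay as the last step left them, time stands still between calls to the robot, and variables do not carry over. Pictures are saved under pics/ and viewed, at most 10 in all, crops included, and the job is handed in when it is done.

```bash
mkdir -p pics; ls
python3 - <<'E'
from rig import r
import cv2,numpy as np
for n in("top","side"):
    c=r.camera(n);cv2.imwrite(f"pics/{n}0.png",c["pixels"]);print(n,c["fx"],c["fy"],c["cx"],c["cy"],np.round(c["extrinsics"],3).tolist())
s=r.state();print(s)
E
```

```text
pics
top 398.0346649168329 398.0346649168329 257.3602601230693 191.25042982637 [[-0.018, -1.0, 0.014, -26.217], [-0.992, 0.017, -0.125, 487.046], [0.125, -0.016, -0.992, 1209.067], [0.0, 0.0, 0.0, 1.0]]
side 407.3975886113568 407.3975886113568 253.31532757901277 197.16654863886697 [[0.965, -0.262, 0.017, -461.127], [-0.128, -0.525, -0.841, 82.224], [0.23, 0.809, -0.541, 1185.35], [0.0, 0.0, 0.0, 1.0]]
{'time': 0.1, 'joints': array([-1.20719881,  0.52192432, -0.03630386,  1.59993407,  0.02119279,
        1.02110838, -0.11280636]), 'joint_velocities': array([ 0.00117757, -0.00144863,  0.00151984, -0.00195782,  0.00041836,
        0.00110023,  0.00143137]), 'joint_efforts': array([ 3.42102532e-03, -9.28489280e+01,  1.98448978e+00, -3.70523858e+01,
        1.82254636e-02,  5.39972898e-03,  9.45191914e-05]), 'tool_pos': array([262.61138429, 566.80887218, 215.00837058]), 'tcp_rot': array([-6.76111416e-01, -3.06783311e+00,  1.53863959e-03]), 'wrist_force': array([ 0.10456587, -0.26063906,  0.42708316]), 'moment': array([ 0.02741918, -0.01951844,  0.06176231]), 'grasp_force': 0.0, 'finger_gap': 85.43491866965438}
```

View pics/top0.png

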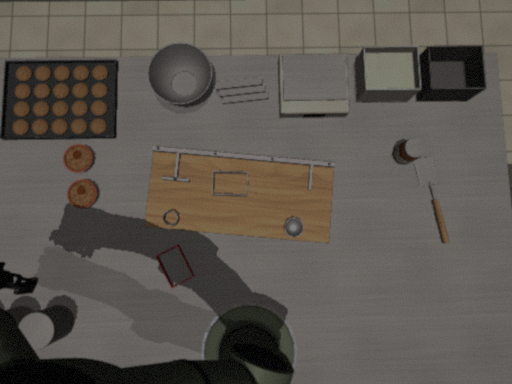

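View pics/side0.png

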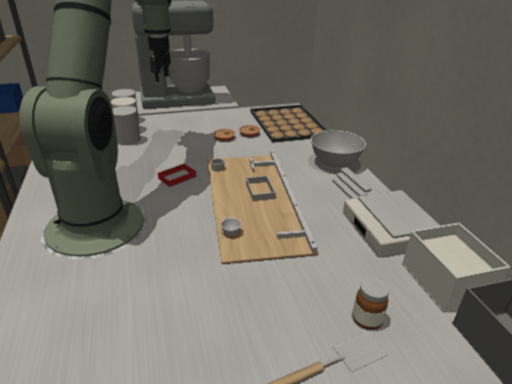

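The top view shows the board with the rail along its upper edge (157,150)–(333,164). The T stop's stem is at (178,165) with its bar at (176,180), and the plain stop is at (310,176). The cutter is at (171,217) and the mould at (293,227).

Frame candidates: the steel frame on the board at (231,184), and the red one on the table at (175,265), which is excluded. The wire racks at (242,90) and the boxes at (390,75) and (450,72) are not candidates. I choose (231,184) and check it in a crop.

```bash
cat > h.py <<'E'
from rig import r
import cv2,numpy as np
def cast(c,uv,z):
    E=np.array(c["extrinsics"]);R,t=E[:3,:3],E[:3,3]
    d=R.T@np.array([(uv[0]-c["cx"])/c["fx"],(uv[1]-c["cy"])/c["fy"],1]);o=-R.T@t
    return o+d*(z-o[2])/d[2]
def proj(c,p):
    q=np.array(c["extrinsics"])@np.append(p,1);return np.array([c["fx"]*q[0]/q[2]+c["cx"],c["fy"]*q[1]/q[2]+c["cy"]])
E
python3 - <<'E'
from h import *
c=r.camera("top");im=c["pixels"]
cv2.imwrite("pics/crop0.png",cv2.resize(im[140:245,145:340],None,fx=4,fy=4,interpolation=cv2.INTER_CUBIC))
hsv=cv2.cvtColor(im,cv2.COLOR_BGR2HSV)
m=cv2.inRange(hsv,(8,60,50),(25,255,255));m[:, :140]=0;m[:,345:]=0
cs=cv2.findContours(cv2.morphologyEx(m,cv2.MORPH_CLOSE,np.ones((9,9))),cv2.RETR_EXTERNAL,cv2.CHAIN_APPROX_SIMPLE)[0]
k=max(cs,key=cv2.contourArea);b=cv2.boxPoints(cv2.minAreaRect(k));print(b)
P=[cast(c,p,12)[:2] for p in b];print(np.round(P,1),[np.linalg.norm(P[i]-P[i-1]).round(1) for i in range(4)])
# frame: inner wood hole / dark-grey pixels
w=im[165:205,200:262];s=hsv[165:205,200:262,1]
m2=(s<75).astype(np.uint8)*255
for q in cv2.findContours(m2,cv2.RETR_EXTERNAL,cv2.CHAIN_APPROX_NONE)[0]:
    if len(q)>25: print(len(q),cv2.minAreaRect(q+np.array([200,165])))
for row in s[::1]: print(''.join('#' if v<75 else '+' if v<95 else '.' for v in row))
E
```

```text
[[143.58243 226.67702]
 [150.39514 150.37459]
 [335.08353 166.86461]
 [328.2708  243.16704]]
[[ 383.6  321.5]
 [ 626.1  304. ]
 [ 563.3 -284.9]
 [ 322.  -253.2]] [np.float64(578.0), np.float64(243.2), np.float64(592.3), np.float64(243.4)]
114 ((229.5, 182.5), (25.0, 35.0), 90.0)
..............................................................
..............................................................
..............................................................
..............................................................
..............................................................
.............+++++###+++++++++................................
............+##################################+..............
............####################################+.............
............+##.................++++++.++++#####+.............
............+#+...............................+#+.............
............+#+...............................+#+.............
............+#+...............................+#+.............
............+#+...............................+#+.............
.
[... 999 characters left out ...]
.......
............####################################..............
............+++++++##+++#+#####################+..............
......................................+.+++++++...............
..............................................................
..............................................................
..............................................................
..............................................................
..............................................................
..............................................................
..............................................................
..............................................................
```

View pics/crop0.png

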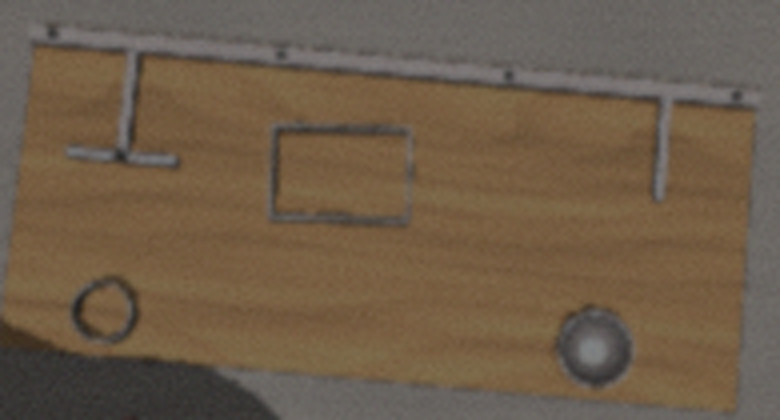

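The crop shows the steel frame with corners near (275,127), (410,128), (408,222) and (270,218) in crop pixels, grey rather than red. Rail, T stop (bar centre at crop (123,157)), cutter and mould are all distinct, so the choice holds. Now I'll measure the rail face, stop and frame.

```bash
cat >> h.py <<'E'
def lin(f,a,b,vert,scan):
    # subpixel line: for each index in range(a,b) scan; f sat image; returns pts (u,v) of mid crossing
    out=[]
    for i in range(a,b):
        s=list(scan); v=np.array([f[j,i] if vert else f[i,j] for j in s],float)
        hi,lo=v[:3].mean(),v.min();t=(hi+lo)/2
        k=np.argmax(v<t)
        if k==0: continue
        x=s[k-1]+(s[k]-s[k-1])*(v[k-1]-t)/(v[k-1]-v[k]);out.append((i,x) if vert else (x,i))
    return np.array(out)
def fit(P):
    for _ in range(3):
        vx,vy,x,y=cv2.fitLine(P.astype(np.float32),cv2.DIST_HUBER,0,.01,.01).ravel()
        d=np.abs((P[:,0]-x)*vy-(P[:,1]-y)*vx);P=P[d<max(1.0*1,2*d.std())]
    return np.array([vx,vy,x,y])
def inter(l,m):
    A=np.array([[l[0],-m[0]],[l[1],-m[1]]]);s=np.linalg.solve(A,m[2:]-l[2:]);return l[2:]+s[0]*l[:2]
def frame(c,win,z=37):
    u0,v0,u1,v1=win # window in which the wood surrounds frame; outer edges, sat crossing
    f=cv2.GaussianBlur(cv2.cvtColor(c["pixels"],cv2.COLOR_BGR2HSV)[...,1],(3,3),0)
    return f
E
python3 - <<'E'
from h import *
c=r.camera("top")
f=np.mean([cv2.cvtColor(r.camera("top")["pixels"],cv2.COLOR_BGR2HSV)[...,1].astype(float) for _ in range(5)],0)
# rail: scan upward from wood
pts=[]
for u in list(range(190,300))+list(range(316,328)):
    v0=round(150.75+(u-153)*62/720)
    p=lin(f,u,u+1,True,range(v0+6,v0-5,-1))
    if len(p): pts.append(p[0])
rl=fit(np.array(pts));
A=cast(c,rl[2:]+rl[:2]*-60,12);B=cast(c,rl[2:]+rl[:2]*60,12)
d=(A-B)[:2];d/=np.linalg.norm(d)*np.sign(d[1]);print("rail pts",A,B,"yaw",np.arctan2(-d[0],d[1]))
yaw=np.arctan2(-d[0],d[1]); ex=np.array([np.cos(yaw),np.sin(yaw)]);ey=np.array([-np.sin(yaw),np.cos(yaw)])
off=A[:2]@ex; print("face offset",off)
# stem: rows 157..175, centroid of low sat
S=[]
for v in range(157,175):
    uc=178-(v-154)*2.2/24; us=np.arange(int(uc)-6,int(uc)+8); w=np.clip(f[v,us].max()*.8-f[v,us],0,None); S.append((w@us/w.sum(),v))
sl=fit(np.array(S)); p=cast(c,inter(sl,rl),30);q=cast(c,sl[2:],30)
print("stem y'",[x[:2]@ey for x in(p,q)])
# bar
b=[]
for u in list(range(163,174))+list(range(178,188)):
    vs=np.arange(174,188);w=np.clip(f[vs,u].max()*.7-f[vs,u],0,None);b.append((u,w@vs/w.sum()))
bl=fit(np.array(b));x=cast(c,inter(bl,sl),30);print("bar xy'",x[:2]@ex-off,x[:2]@ey)
# frame outer edges
top=fit(lin(f,217,243,True,range(165,178)));bot=fit(lin(f,217,243,True,range(202,188,-1)))
lef=fit(lin(f,176,190,False,range(204,220)));rig=fit(lin(f,176,190,False,range(256,242,-1)))
for z in (37,):
  K=[cast(c,inter(a,b),z)[:2] for a,b in((top,lef),(top,rig),(bot,rig),(bot,lef))]
  print(np.round(K,1)); print("sides",[round(np.linalg.norm(K[i]-K[i-1]),1) for i in range(4)])
K=np.array(K);print("cent",K.mean(0),"rot",[np.arctan2(*( (a-b)*[-1,1])) for a,b in((K[0],K[1]),(K[3],K[2]))])
print("frame corners in rail frame",np.round([(k@ex-off,k@ey) for k in K],1))
# plain stop & cutter & mould
for n,(u,v),z in(("cutter",(171.3,217.5),27),("mould",(293.3,226.5),28),("plain",(312,163),30)):
  x=cast(c,(u,v),z)[:2];print(n,x,x@ex-off,x@ey)
print("cam pos",-np.array(c["extrinsics"])[:3,:3].T@np.array(c["extrinsics"])[:3,3])
E
```

```text
rail pts [606.54356221 120.64150676  12.        ] [ 565.62046688 -260.56684389   12.        ] yaw -0.1069414426748817
face offset 590.2015077365361
stem y' [np.float64(276.5671450165627), np.float64(276.786153759491)]
bar xy' -86.28229790669224 277.0112187976971
[[555.2 104.9]
 [549.9  -6.2]
 [471.4  -4.2]
 [477.8 109.6]]
sides [np.float64(77.5), np.float64(111.3), np.float64(78.5), np.float64(114.0)]
cent [513.55670625  51.03794668] rot [np.float64(-0.047880858579252374), np.float64(-0.05654033023053421)]
frame corners in rail frame [[ -49.4  163.6]
 [ -42.8   52.5]
 [-121.1   46.1]
 [-126.8  160. ]]
cutter [409.69401139 232.59095229] -207.67421959287003 274.9920142187489
mould [ 375.19152976 -143.89024241] -201.7948513525251 -103.02113929687225
plain [ 573.47091087 -208.6183231 ] 2.2607293798315595 -146.21555300879535
cam pos [ 331.25392969  -15.15942971 1260.86729924]
```

```bash
python3 -m handwheel '{"grip":[-1,-1,-1,-1,-1,-1,-1,-1,-1,-1],"xyz":[[-0.03,-0.025,0],[-0.07,-0.057,0],[-0.11,-0.09,0],[-0.15,-0.122,0],[-0.19,-0.155,0],[-0.23,-0.188,0],[-0.27,-0.22,0],[-0.31,-0.253,0],[-0.35,-0.286,0],[-0.385,-0.315,0]],"angular":[[0,0,-0.033],[0,0,-0.065],[0,0,-0.098],[0,0,-0.13],[0,0,-0.163],[0,0,-0.196],[0,0,-0.228],[0,0,-0.261],[0,0,-0.293],[0,0,-0.326]]}' 40
python3 - <<'E'
from h import *
from scipy.spatial.transform import Rotation as R
s=r.state();M=R.from_rotvec(s["tcp_rot"]).as_matrix();print(M.round(3),M.T@(np.array([513.5,51,150])-s["tool_pos"]))
E
```

```text
time: 1.45
tool_pos: [476.6, 125.1, 215.8]
tcp_rot: [0.167, 3.136, 0.0]
wrist_force: [0.9, 0.8, -0.6]
finger_gap: 0.4
grasp_force: 0.0
[[-0.994  0.106  0.001]
 [ 0.106  0.994  0.   ]
 [-0.001  0.    -1.   ]] [-44.47021874 -69.78118842  65.82035489]
```

```bash
python3 -m handwheel '{"grip":[-1,-1,-1,-1,-1,-1,-1,-1,-1,-1],"xyz":[[-0.01,-0.015,0],[-0.02,-0.03,0.01],[-0.03,-0.045,0.03],[-0.04,-0.06,0.05],[-0.044,-0.07,0.08],[-0.044,-0.07,0.11],[-0.044,-0.07,0.135],[-0.044,-0.07,0.146],[-0.044,-0.07,0.146],[-0.044,-0.07,0.146]],"angular":[[0,0,0],[0,0,0],[0,0,0],[0,0,0],[0,0,0],[0,0,0],[0,0,0],[0,0,0],[0,0,0],[0,0,0]]}'
python3 - <<'E'
from h import *
c=r.camera("side");d=r.camera("top")
a=cv2.resize(c["pixels"][120:240,200:320],None,fx=3.3,fy=3.3,interpolation=2);b=cv2.resize(d["pixels"][130:250,170:290],None,fx=3.3,fy=3.3,interpolation=2)
cv2.imwrite("pics/hover.png",np.hstack([a,b]))
E
```

```text
time: 2.45
tool_pos: [512.7, 52.8, 70.4]
tcp_rot: [0.169, 3.136, 0.0]
wrist_force: [-0.1, -0.5, -0.6]
finger_gap: -0.0
grasp_force: 0.0
```

View pics/hover.png

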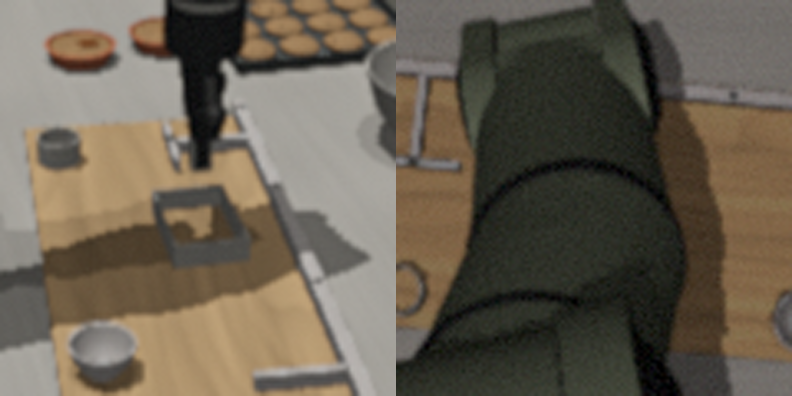

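Side crop (left half): the frame opening is centred at about (201,217), with the fingertip above it, its end at about (200,168). I expected the tip at about y=198 for z=53, so I'll check that before descending. In the top crop the arm hides the frame.

Run:
```python
from h import *
c=r.camera("side");s=r.state();print(s["tool_pos"],s["finger_gap"])
p=s["tool_pos"]
for dz in(-17,0,30,56):print(dz,proj(c,p+[0,0,dz]).round(1))
im=cv2.resize(c["pixels"][100:215,215:305],None,fx=6,fy=5.2,interpolation=0)
im=np.clip(im.astype(float)*2.2,0,255).astype(np.uint8)
for dz in(-17,0,30):
    u,v=proj(c,p+[0,0,dz]);cv2.circle(im,(int((u-215)*6),int((v-100)*5.2)),3,(0,0,255),-1)
cv2.imwrite("pics/tip.png",im)
```

```text
[512.92364151  52.86903986  70.64648193] -0.09671722107773868
-17 [259.8 179.7]
0 [259.9 175.2]
30 [260.1 166.9]
56 [260.3 159.6]
```

View pics/tip.png

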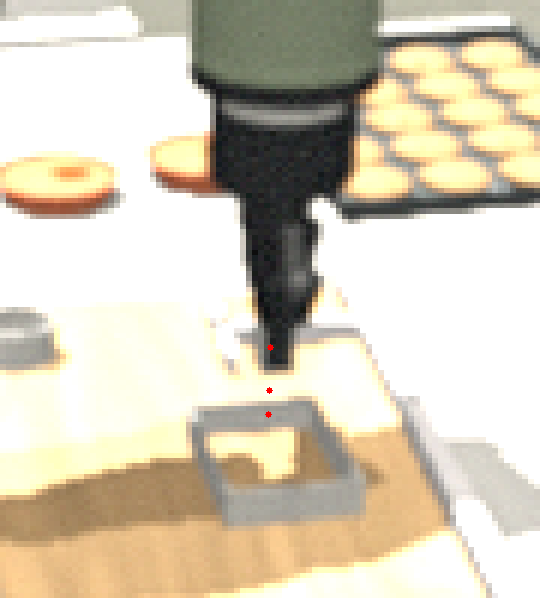

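The enhanced side crop shows the frame opening at (275,455) and the black fingertip ending at about (277,370). The nominal tip dot is at (268,413), so the tip appears about 30 mm higher than nominal. I'll go down to a height that is safe under either reading, then measure the tip again.

```bash
python3 -m handwheel '{"grip":[-1,-1,-1,-1,-1,-1,-1,-1,-1,-1],"xyz":[[0,0,0.002],[0,0,0.004],[0,0,0.006],[0,0,0.008],[0,0,0.010],[0,0,0.012],[0,0,0.013],[0,0,0.013],[0,0,0.013],[0,0,0.013]],"angular":[[0,0,0],[0,0,0],[0,0,0],[0,0,0],[0,0,0],[0,0,0],[0,0,0],[0,0,0],[0,0,0],[0,0,0]]}'
python3 - <<'E'
from h import *
c=r.camera("side");s=r.state();p=s["tool_pos"]
print(proj(c,p+[0,0,-17]),proj(c,p))
g=cv2.cvtColor(c["pixels"],cv2.COLOR_BGR2GRAY)
for v in range(140,200,2):print(v,' '.join('%3d'%x for x in g[v,250:276]))
E
```

```text
time: 3.6
tool_pos: [512.3, 52.7, 56.6]
tcp_rot: [0.169, 3.137, 0.0]
wrist_force: [0.2, -0.1, -0.1]
finger_gap: -0.2
grasp_force: 0.0
[259.47289757 183.52467567] [259.60562361 178.99944061]
140 145 117  72  42  19  14  17  18  17  21  19  23  21  15  15  19  15  17  23  26  33  27  24  22  27  24
142 168 168 163 141  72  19  18  21  17  20  17  18  19  18  17  15  37  73 111 133 135 127 102  78  87 106
144 166 167 169 157  94  25  16  17  15  21  16  20  21  14  15  31  86 141 164 168 168 165 164 162 163 163
146 167 167 168 157 100  35  10  14  14  16  20  16  20  17  17  21  42  83 128 162 167 164 162 163 163 163
148 167 167 167 163 140  70  16  16  17  16  18  25  31  39  38  26  15  43 113 162 167 165 164 164 162 163
150 166 166 166 167 153  84  16  11  16  13  16  23  35  42  39  23  18  53 116 159 163 171 172 168 165 163
152 166 164 165 166 152  83  12  16  18  15  21  19  35  40  36  24  38 100 151 158 134 134 148 144 155 159
154 164 164 165 166 151  82  14  18  15  13  14  19  31  41  39  30  51 117 163 160 129 125 167 180 180 174
156 161 151 148 155 146  94  34  11  16  14  2
[... 1629 characters left out ...]
  74  61  63  63  64  61  59  58  63  73  85  92  94
188  62  62  60  64  65  69  66  63  61  68  90 110 100  69  64  63  63  63  64  60  60  60  61  68  76  85
190  62  65  67  64  67  71  68  67  62  65  78  93  71  63  63  64  66  65  62  63  61  59  61  70  80  73
192  61  64  69  71  67  68  70  69  64  66  67  62  63  64  66  66  68  74  76  74  73  74  75  77  80  79
194  59  63  72  80  80  77  81  82  80  78  79  77  76  75  72  73  74  75  75  75  76  76  75  74  76  78
196  61  61  66  73  76  77  74  75  75  75  76  75  76  73  75  75  76  75  75  75  75  75  77  76  77  81
198  64  64  66  76  78  76  77  77  77  75  75  75  76  75  75  75  76  77  76  75  74  76  75  76  78  82
```

Run:
```python
from h import *
a=cv2.imread("pics/top0.png")[240:310,0:70];b=cv2.imread("pics/side0.png")[25:95,125:195]
o=[np.clip(cv2.resize(x,None,fx=5.6,fy=5.6,interpolation=0)*2.5,0,255).astype(np.uint8) for x in(a,b)]
cv2.imwrite("pics/start.png",np.hstack(o))
p=np.array([262.6,566.8,215.0]);y=np.array([.42,.908,0])
for n,(u0,v0) in(("top",(0,240)),("side",(125,25))):
  c=r.camera(n)
  for dz in(-17,-4,0,56):
    print(n,dz,[((proj(c,p+k*y+[0,0,dz])-[u0,v0])*5.6).round() for k in(-50,0,50)])
```

```text
top -17 [array([258., 225.]), array([162., 181.]), array([ 66., 137.])]
top -4 [array([243., 228.]), array([146., 183.]), array([ 49., 139.])]
top 0 [array([239., 229.]), array([141., 184.]), array([ 44., 139.])]
top 56 [array([171., 241.]), array([ 68., 194.]), array([-35., 147.])]
side -17 [array([189., 393.]), array([214., 370.]), array([239., 348.])]
side -4 [array([186., 375.]), array([212., 352.]), array([237., 330.])]
side 0 [array([186., 369.]), array([212., 346.]), array([236., 325.])]
side 56 [array([177., 286.]), array([203., 265.]), array([229., 246.])]
```

View pics/start.png

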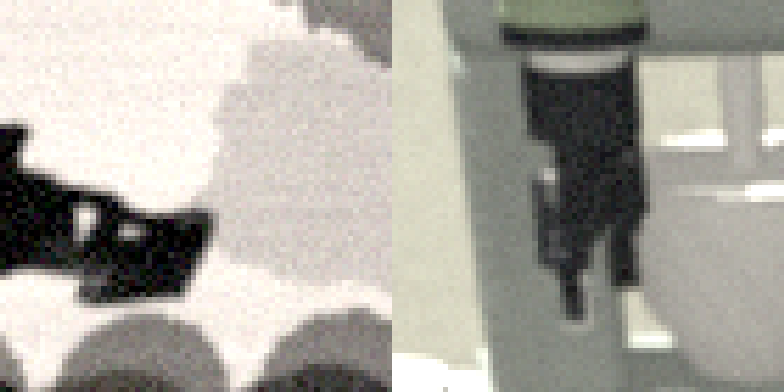

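At the start pose, the open fingertips show at (180,320) and (235,285) in the side half, and about (212,212) and (20,130) in the top half. Both views put the tips about 30 mm higher than nominal, with little sideways error. So I'll descend in guarded steps, measuring the tip from the image and watching the force.

```bash
python3 -m handwheel '{"grip":[-1,-1,-1,-1,-1,-1,-1,-1,-1,-1],"xyz":[[0,0,0.002],[0,0,0.004],[0,0,0.006],[0,0,0.008],[0,0,0.010],[0,0,0.012],[0,0,0.014],[0,0,0.016],[0,0,0.018],[0,0,0.018]],"angular":[[0,0,0],[0,0,0],[0,0,0],[0,0,0],[0,0,0],[0,0,0],[0,0,0],[0,0,0],[0,0,0],[0,0,0]]}'
python3 - <<'E'
from h import *
c=r.camera("side");s=r.state();p=s["tool_pos"]
print(proj(c,p+[0,0,-17]),proj(c,p))
im=cv2.resize(c["pixels"][130:220,215:315],None,fx=6,fy=6,interpolation=2)
cv2.imwrite("pics/tip2.png",np.clip(im*1.8,0,255).astype(np.uint8))
E
```

```text
time: 4.75
tool_pos: [512.1, 52.6, 38.2]
tcp_rot: [-0.169, -3.137, 0.0]
wrist_force: [0.1, 0.5, 0.4]
finger_gap: 0.1
grasp_force: 0.0
[259.28173987 188.31779054] [259.41215748 183.85929951]
```

View pics/tip2.png

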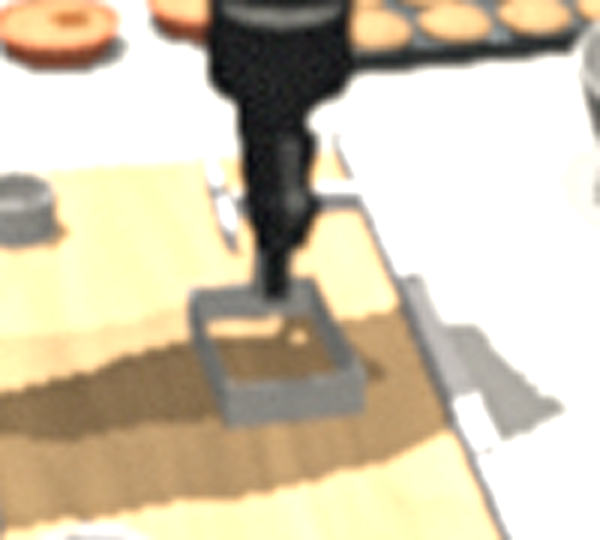

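The fingertip ends at (272,298), inside the frame's outline and in front of its left wall (top at y≈290). It is still about 32 mm above nominal, so I continue down.

```bash
python3 -m handwheel '{"grip":[-1,-1,-1,-1,-1,-1,-1,-1,-1,-1],"xyz":[[0,0,0.003],[0,0,0.006],[0,0,0.009],[0,0,0.012],[0,0,0.015],[0,0,0.018],[0,0,0.020],[0,0,0.022],[0,0,0.022],[0,0,0.022]],"angular":[[0,0,0],[0,0,0],[0,0,0],[0,0,0],[0,0,0],[0,0,0],[0,0,0],[0,0,0],[0,0,0],[0,0,0]]}'
python3 - <<'E'
from h import *
c=r.camera("side");s=r.state();p=s["tool_pos"]
print(proj(c,p+[0,0,15]))
g=cv2.cvtColor(c["pixels"],cv2.COLOR_BGR2GRAY)
for v in range(174,198):print(v,' '.join('%3d'%x for x in g[v,248:276]))
E
```

```text
time: 5.8
tool_pos: [512.3, 52.7, 16.5]
tcp_rot: [0.169, 3.137, -0.0]
wrist_force: [-0.3, -0.2, 1.2]
finger_gap: -0.2
grasp_force: 0.0
[259.40754782 185.63459601]
174 152 156 159 159 155 155 155 146 108  47  10  13  17  16  20  20  15  25  80 133 157 158 159 159 161 161 161 158
175 153 155 159 160 157 154 154 148 119  59   8  16  10  18  17  19  15  29  86 139 157 159 157 158 160 160 158 157
176 150 153 155 153 150 144 141 136 112  56  18  13  18  16  17  23  20  37  85 130 151 156 156 156 158 159 158 157
177 131 133 132 124 120 112 108 103  86  50  28  17  18  19  20  28  40  52  75 100 128 153 157 156 156 157 157 155
178  89  87  86  84  81  78  78  75  69  56  46  23  20  19  26  47  63  68  69  72 105 143 155 155 155 156 155 156
179  69  71  71  71  73  72  72  72  68  57  49  28  18  23  32  56  72  77  70  61  84 125 152 156 155 153 156 157
180  72  73  74  74  73  72  75  74  69  59  52  30  16  17  33  61  74  77  70  61  66 104 143 154 153 153 156 158
181  72  74  74  73  73  74  73  72  65  58  54  29  18  15  39  64  73  73  70  60  60  82 122 149 148 139 140 144
182  67  
[... 1146 characters left out ...]
  78
192  63  63  59  61  67  70  68  68  70  69  65  66  66  65  66  64  66  67  69  74  75  74  73  74  74  75  78  80
193  63  62  60  63  71  77  75  74  74  75  74  74  70  70  70  68  69  70  74  80  82  80  79  77  74  74  74  77
194  63  62  61  61  72  79  80  78  79  81  80  77  76  77  73  73  72  74  73  76  75  77  76  76  74  75  76  80
195  63  63  59  62  66  74  76  76  78  76  77  73  74  76  73  74  74  75  74  75  74  76  76  76  76  75  76  82
196  63  65  62  61  65  73  76  76  75  74  75  74  74  73  74  74  76  75  75  76  77  76  77  76  76  76  77  82
197  62  65  61  61  68  76  78  77  76  75  77  75  75  74  75  76  75  76  74  77  76  76  77  75  75  76  77  80
```

```bash
python3 -m handwheel '{"grip":[-1,-1,-1,-1,-1,-1,-1,-1,-1,-1],"xyz":[[0,0,0.002],[0,0,0.004],[0,0,0.006],[0,0,0.008],[0,0,0.010],[0,0,0.012],[0,0,0.014],[0,0,0.014],[0,0,0.014],[0,0,0.014]],"angular":[[0,0,0],[0,0,0],[0,0,0],[0,0,0],[0,0,0],[0,0,0],[0,0,0],[0,0,0],[0,0,0],[0,0,0]]}'
python3 - <<'E'
from h import *
c=r.camera("side");s=r.state();p=s["tool_pos"]
print(proj(c,p+[0,0,15]),s["wrist_force"])
g=cv2.cvtColor(c["pixels"],cv2.COLOR_BGR2GRAY)
for v in range(180,194):print(v,' '.join('%3d'%x for x in g[v,248:276]))
E
```

```text
time: 6.85
tool_pos: [512.3, 52.7, 2.6]
tcp_rot: [0.169, 3.137, -0.0]
wrist_force: [-0.3, -0.2, 0.3]
finger_gap: 0.0
grasp_force: 0.0
[259.29974734 189.28939075] [-0.16109511 -0.10111367  0.35089061]
180  71  74  75  72  74  73  76  75  62  38  21  13  19  16  21  19  20  29  46  57  68 104 143 155 153 154 155 158
181  71  76  73  73  74  73  74  71  66  50  30  16  14  19  28  41  41  45  59  62  60  84 124 150 150 141 140 143
182  67  73  78  80  79  80  79  74  69  58  42  25  16  18  37  59  60  62  64  60  58  67  98 130 127 108 104 107
183  64  78  94  99 106 108 101  85  81  66  47  22  21  20  40  62  66  63  63  63  60  59  71  91  97  91  90  92
184  65  81 100 106 114 120 110  89  88  71  45  21  16  19  39  62  66  63  63  64  59  59  60  74  84  93  94  95
185  59  67  73  77  81  84  82  72  71  65  46  21  16  18  39  60  64  65  63  63  62  61  61  67  82  91  94  96
186  60  63  65  62  62  67  66  67  63  63  45  23  17  18  36  62  66  64  64  64  63  60  60  63  75  88  93  94
187  61  62  65  65  63  66  69  67  62  63  44  22  14  20  39  60  66  64  64  64  63  60  61  61  65  79  86  92
188  59  62  63  64  63  66  70  68  65  65  48  31  22  21  43  64  63  64  65  65  63  63  61  58  62  69  76  85
189  61  62  64  66  65  65  69  71  69  68  59  51  47  47  56  67  67  65  65  66  64  62  60  60  60  67  76  76
190  63  62  61  63  66  65  69  70  69  70  70  69  68  67  65  67  63  64  65  65  65  64  61  60  63  69  80  74
191  64  60  60  63  67  67  68  69  69  67  66  67  66  65  64  65  64  62  67  68  65  66  67  64  68  71  82  78
192  64  63  63  62  65  68  67  68  70  68  66  66  65  65  65  65  66  66  68  74  75  74  74  73  77  75  80  79
193  64  62  62  62  68  74  74  74  76  73  76  73  72  69  70  70  71  68  72  78  82  80  79  78  77  75  76  76
```

```bash
python3 -m handwheel '{"grip":[-1,-1,-1,-1,-1,-1,-1,-1,-1,-1],"xyz":[[-0.005,0,0],[-0.01,0,0],[-0.015,0,0],[-0.02,0,0],[-0.025,0,0],[-0.03,0,0],[-0.035,0,0],[-0.04,0,0],[-0.045,0,0],[-0.05,0,0]],"angular":[[0,0,0],[0,0,0],[0,0,0],[0,0,0],[0,0,0],[0,0,0],[0,0,0],[0,0,0],[0,0,0],[0,0,0]]}'
python3 -m handwheel '{"grip":[-1,-1,-1,-1,-1,-1,-1,-1,-1,-1],"xyz":[[-0.002,0,0],[-0.004,0,0],[-0.006,0,0],[-0.008,0,0],[-0.010,0,0],[-0.012,0,0],[-0.014,0,0],[-0.014,0,0],[-0.014,0,0],[-0.014,0,0]],"angular":[[0,0,0],[0,0,0],[0,0,0],[0,0,0],[0,0,0],[0,0,0],[0,0,0],[0,0,0],[0,0,0],[0,0,0]]}'
python3 - <<'E'
from h import *
c=r.camera("side")
im=cv2.resize(c["pixels"][130:220,215:315],None,fx=6,fy=6,interpolation=2)
cv2.imwrite("pics/push.png",np.clip(im*1.8,0,255).astype(np.uint8))
E
```

```text
time: 7.9
tool_pos: [562.3, 47.3, 2.5]
tcp_rot: [-0.169, -3.137, 0.0]
wrist_force: [-2.1, 1.2, 1.8]
finger_gap: 0.3
grasp_force: 0.9
time: 8.9
tool_pos: [576.0, 45.8, 2.6]
tcp_rot: [0.169, 3.137, 0.0]
wrist_force: [0.1, -0.1, -0.4]
finger_gap: -0.4
grasp_force: 0.0
```

View pics/push.png

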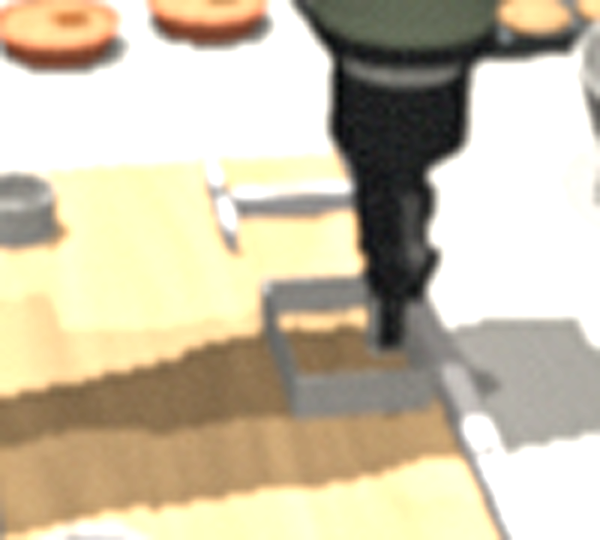

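The frame now lies close to the rail, its right front corner at about (435,405) and the tip at (388,345), with no contact force yet. I keep pushing gently.

```bash
python3 -m handwheel '{"grip":[-1,-1,-1,-1,-1,-1,-1,-1,-1,-1],"xyz":[[-0.001,0,0],[-0.002,0,0],[-0.003,0,0],[-0.004,0,0],[-0.005,0,0],[-0.006,0,0],[-0.006,0,0],[-0.006,0,0],[-0.006,0,0],[-0.006,0,0]],"angular":[[0,0,0],[0,0,0],[0,0,0],[0,0,0],[0,0,0],[0,0,0],[0,0,0],[0,0,0],[0,0,0],[0,0,0]]}'
```

```text
time: 9.95
tool_pos: [581.6, 45.1, 2.4]
tcp_rot: [-0.169, -3.137, 0.0]
wrist_force: [-5.1, 0.6, 2.2]
finger_gap: 0.1
grasp_force: 2.6
```

```bash
python3 -m handwheel '{"grip":[-1,-1,-1,-1,-1,-1,-1,-1,-1,-1],"xyz":[[-0.0005,0,0],[-0.001,0,0],[-0.0015,0,0],[-0.002,0,0],[-0.0025,0,0],[-0.003,0,0],[-0.003,0,0],[-0.003,0,0],[-0.003,0,0],[-0.003,0,0]],"angular":[[0,0,0],[0,0,0],[0,0,0],[0,0,0],[0,0,0],[0,0,0],[0,0,0],[0,0,0],[0,0,0],[0,0,0]]}'
cat > m.py <<'E'
from h import *
c=r.camera("side")
f=np.mean([cv2.cvtColor(r.camera("side")["pixels"],cv2.COLOR_BGR2GRAY).astype(float) for _ in range(3)],0)
# outer-left near long edge top (x'-): project expectation
yaw=-.107;ex=np.array([np.cos(yaw),np.sin(yaw)]);ey=np.array([-np.sin(yaw),np.cos(yaw)]);off=590.2
im=cv2.resize(c["pixels"][130:220,215:315],None,fx=7,fy=6.5,interpolation=2);im=np.clip(im*1.8,0,255).astype(np.uint8)
import sys;yc=float(sys.argv[1])
W=lambda x,y,z:np.append(ex*(x+off)+ey*y,z)
for q in((-75,yc-55),(-75,yc+55),(0,yc-55),(0,yc+55)):
    u,v=proj(c,W(*q,37));cv2.circle(im,(int((u-214.5)*7),int((v-129.5)*6.5)),2,(0,0,255),-1);print(q,u.round(1),v.round(1))
cv2.imwrite(sys.argv[2],im)
E
python3 m.py 105.5 pics/flat.png
```

```text
time: 10.95
tool_pos: [581.5, 45.1, 2.1]
tcp_rot: [-0.168, -3.131, 0.001]
wrist_force: [-22.7, 2.3, 16.0]
finger_gap: -0.1
grasp_force: 11.7
(-75, 50.5) 266.1 193.1
(-75, 160.5) 260.1 175.9
(0, 50.5) 289.4 191.5
(0, 160.5) 281.9 174.5
```

View pics/flat.png

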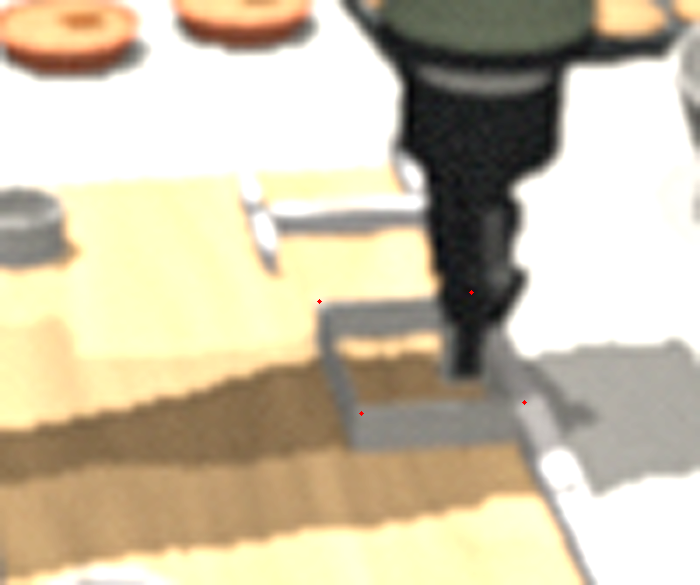

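The frame is against the rail, and the force of 23 N is enough. Compared with the overlay dots, the frame's long edges run parallel to the rail: corners at (322,308), (355,440) and (525,430). Now I ease to a light contact and slide towards the stop-side wall.

```bash
python3 -m handwheel '{"grip":[-1,-1,-1,-1,-1,-1,-1,-1,-1,-1],"xyz":[[0.0015,0,0],[0.0025,0,0],[0.0025,0.004,0],[0.0025,0.008,0],[0.0025,0.012,0],[0.0025,0.016,0],[0.0025,0.020,0],[0.0025,0.024,0],[0.0025,0.028,0],[0.0025,0.028,0]],"angular":[[0,0,0],[0,0,0],[0,0,0],[0,0,0],[0,0,0],[0,0,0],[0,0,0],[0,0,0],[0,0,0],[0,0,0]]}'
python3 m.py 105.5 pics/n1.png >/dev/null
```

```text
time: 12.15
tool_pos: [584.5, 73.0, 2.1]
tcp_rot: [-0.169, -3.135, 0.001]
wrist_force: [-6.9, 1.1, -1.8]
finger_gap: 0.1
grasp_force: 3.5
```

```bash
python3 -m handwheel '{"grip":[-1,-1,-1,-1,-1,-1,-1,-1,-1,-1],"xyz":[[0,0.004,0],[0,0.008,0],[0,0.012,0],[0,0.016,0],[0,0.020,0],[0,0.024,0],[0,0.028,0],[0,0.032,0],[0,0.036,0],[0,0.036,0]],"angular":[[0,0,0],[0,0,0],[0,0,0],[0,0,0],[0,0,0],[0,0,0],[0,0,0],[0,0,0],[0,0,0],[0,0,0]]}'
python3 - <<'E'
from h import *
c=r.camera("side");g=cv2.cvtColor(c["pixels"],cv2.COLOR_BGR2GRAY)
a=cv2.imread("pics/n1.png") # before
print(r.state()["wrist_force"])
# right short wall outer near corner: column profile down through the front wall at several u
for u in(268,274,280,284):print(u,g[180:206,u].tolist())
E
```

```text
time: 13.35
tool_pos: [588.3, 108.7, 2.1]
tcp_rot: [-0.169, -3.135, 0.001]
wrist_force: [-7.1, 0.1, -0.5]
finger_gap: -0.1
grasp_force: 4.5
[-6.71083409  0.93101054 -0.285024  ]
268 [63, 63, 63, 63, 64, 62, 63, 68, 75, 79, 76, 76, 76, 75, 76, 84, 90, 90, 89, 91, 90, 88, 95, 125, 154, 158]
274 [109, 85, 67, 67, 70, 68, 68, 77, 83, 76, 75, 76, 77, 76, 79, 85, 91, 89, 89, 88, 90, 118, 144, 151, 150, 152]
280 [64, 64, 67, 67, 68, 67, 68, 76, 83, 77, 75, 77, 75, 75, 83, 88, 89, 87, 94, 121, 149, 155, 154, 154, 154, 154]
284 [77, 85, 86, 82, 69, 66, 66, 74, 78, 75, 75, 77, 76, 78, 84, 90, 96, 124, 152, 159, 159, 158, 157, 158, 158, 158]
```

```bash
python3 -m handwheel '{"grip":[-1,-1,-1,-1,-1,-1,-1,-1,-1,-1],"xyz":[[0,0.005,0],[0,0.010,0],[0,0.015,0],[0,0.020,0],[0,0.025,0],[0,0.030,0],[0,0.035,0],[0,0.040,0],[0,0.045,0],[0,0.045,0]],"angular":[[0,0,0],[0,0,0],[0,0,0],[0,0,0],[0,0,0],[0,0,0],[0,0,0],[0,0,0],[0,0,0],[0,0,0]]}'
cat > fr.py <<'E'
from h import *
c=r.camera("side");g=np.mean([cv2.cvtColor(r.camera("side")["pixels"],cv2.COLOR_BGR2GRAY).astype(float) for _ in range(2)],0)
yaw=-.107;ex=np.array([np.cos(yaw),np.sin(yaw)]);ey=np.array([-np.sin(yaw),np.cos(yaw)])
# bottom of right short wall (z=12): dark wall -> bright wood, scanning up
P=[]
for u in range(258,286,2):
    col=g[150:215,u];dd=np.convolve(col,[1,1,-1,-1],'valid') # rise over 4px
    k=max(i for i in range(len(dd)) if dd[i]>60) if (dd>60).any() else None
    if k is None: continue
    v=150+k+1.5;w=cast(c,(u,v),12)[:2];P.append((w@ex-590.2,w@ey))
print(np.round(P,1).tolist());print(r.state()["wrist_force"],r.state()["tool_pos"][:2]@ey)
E
python3 fr.py
```

```text
time: 14.4
tool_pos: [593.2, 153.5, 2.1]
tcp_rot: [-0.169, -3.135, 0.001]
wrist_force: [-7.8, 0.5, 0.4]
finger_gap: 0.0
grasp_force: 4.7
[[-99.4, 55.6], [-93.1, 54.7], [-86.8, 53.9], [-80.5, 53.0], [-73.1, 58.0], [-66.8, 57.1], [-59.3, 62.1], [-51.8, 67.1], [-45.4, 66.2], [-37.7, 71.2], [-30.1, 76.3], [-21.0, 87.4], [-13.2, 92.6], [-6.6, 91.8]]
[-7.01077791 -0.10022233  0.43727816] 216.03301200991163
```

Run:
```python
from h import *
c=r.camera("side");h=cv2.cvtColor(c["pixels"],cv2.COLOR_BGR2HSV)[...,1]
for v in range(160,200):print(v,''.join('#' if x<60 else '+' if x<80 else '.' for x in h[v,240:300]))
yaw=-.107;ex=np.array([np.cos(yaw),np.sin(yaw)]);ey=np.array([-np.sin(yaw),np.cos(yaw)])
W=lambda x,y,z:np.append(ex*(x+590.2)+ey*y,z)
for yc in(165,172,180,190):print(yc,[proj(c,W(x,yc-55,z)).round(1).tolist() for x,z in((-75,37),(-75,12),(-20,12))])
```

```text
160 .........###+...........++++++#+.######+####################
161 .........+###+##############################################
162 ..........##################################################
163 ..........##################################################
164 ..........+#######################+#########################
165 ...........#################################################
166 ...........####+############################################
167 ...........+###.+###########################################
168 ............###..###########################################
169 ............##+..###########################################
170 ............+#+..###########################################
171 .............#+..###########################################
172 .................###++..........+###########################
173 .................##+.............++++#######################
174 .................+##.................+######################
175 .................+###.................######################
176 .................+###+................+#################
[... 1011 characters left out ...]
....................#############
193 ...............................................#############
194 ...............................................+############
195 ................................................############
196 ................................................+###########
197 .................................................###########
198 .................................................+##########
199 ..................................................##########
165 [[262.8, 183.5], [262.5, 190.0], [278.9, 188.9]]
172 [[262.4, 182.4], [262.2, 188.9], [278.4, 187.8]]
180 [[262.0, 181.2], [261.7, 187.7], [277.9, 186.6]]
190 [[261.4, 179.7], [261.2, 186.1], [277.3, 185.0]]
```

```bash
python3 -m handwheel '{"grip":[-1,-1,-1,-1,-1,-1,-1,-1,-1,-1],"xyz":[[0,0.004,0],[0,0.008,0],[0,0.012,0],[0,0.016,0],[0,0.020,0],[0,0.024,0],[0,0.028,0],[0,0.031,0],[0,0.033,0],[0,0.033,0]],"angular":[[0,0,0],[0,0,0],[0,0,0],[0,0,0],[0,0,0],[0,0,0],[0,0,0],[0,0,0],[0,0,0],[0,0,0]]}'
```

```text
time: 15.6
tool_pos: [596.6, 185.5, 2.1]
tcp_rot: [-0.169, -3.135, 0.002]
wrist_force: [-8.9, -4.4, 3.1]
finger_gap: -0.1
grasp_force: 5.5
```

```bash
python3 -m handwheel '{"grip":[-1,-1,-1,-1,-1,-1,-1,-1,-1,-1],"xyz":[[0,0.0005,0],[0,0.001,0],[0,0.0015,0],[0,0.002,0],[0,0.0025,0],[0,0.003,0],[0,0.003,0],[0,0.003,0],[0,0.003,0],[0,0.003,0]],"angular":[[0,0,0],[0,0,0],[0,0,0],[0,0,0],[0,0,0],[0,0,0],[0,0,0],[0,0,0],[0,0,0],[0,0,0]]}'
```

```text
time: 16.6
tool_pos: [596.8, 187.9, 2.1]
tcp_rot: [-0.17, -3.135, 0.003]
wrist_force: [-9.9, -5.7, 2.5]
finger_gap: -0.3
grasp_force: 6.0
```

```bash
python3 -m handwheel '{"grip":[-1,-1,-1,-1,-1,-1,-1,-1,-1,-1],"xyz":[[0,0.0005,0],[0,0.001,0],[0,0.0015,0],[0,0.002,0],[0,0.0025,0],[0,0.003,0],[0,0.003,0],[0,0.003,0],[0,0.003,0],[0,0.003,0]],"angular":[[0,0,0],[0,0,0],[0,0,0],[0,0,0],[0,0,0],[0,0,0],[0,0,0],[0,0,0],[0,0,0],[0,0,0]]}'
python3 - <<'E'
from h import *
c=r.camera("side");h=cv2.cvtColor(c["pixels"],cv2.COLOR_BGR2HSV)[...,1]
for v in range(155,190):print(v,''.join('#' if x<60 else '+' if x<80 else '.' for x in h[v,240:300]))
yaw=-.107;ex=np.array([np.cos(yaw),np.sin(yaw)]);ey=np.array([-np.sin(yaw),np.cos(yaw)])
W=lambda x,y,z:np.append(ex*(x+590.2)+ey*y,z)
for yc in(210,214,217.7):print(yc,[proj(c,W(x,yc-55,z)).round(1).tolist() for x,z in((-75,37),(-75,12),(-20,12))])
E
```

```text
time: 17.6
tool_pos: [597.2, 190.9, 2.1]
tcp_rot: [-0.17, -3.135, 0.003]
wrist_force: [-9.7, -6.8, 3.2]
finger_gap: -0.0
grasp_force: 6.0
155 ###########################++.#+############################
156 ############++++++++++........++####+#######################
157 ++++.....###...................#############################
158 .........###..................##############################
159 .........###..................##############################
160 .........###+................+##############################
161 .........+###+++++++########################################
162 ..........##################################################
163 ..........##################################################
164 ..........+#################################################
165 ..........+#################################################
166 ...........#################################################
167 ...........+######+...........+#############################
168 ............#####+................+#########################
169 ............###+##.................+############
[... 773 characters left out ...]
+##################
182 ....................++++++++..............##################
183 ..........................................+#################
184 ...........................................#################
185 ...........................................+################
186 ............................................################
187 ............................................################
188 .............................................###############
189 .............................................+##############
210 [[260.4, 176.7], [260.2, 183.1], [276.1, 182.0]]
214 [[260.2, 176.1], [260.0, 182.5], [275.8, 181.4]]
217.7 [[260.0, 175.6], [259.8, 182.0], [275.6, 180.9]]
```

```bash
python3 -m handwheel '{"grip":[-1,-1,-1,-1,-1,-1,-1,-1,-1,-1],"xyz":[[0,0.0005,0],[0,0.001,0],[0,0.0015,0],[0,0.002,0],[0,0.0025,0],[0,0.003,0],[0,0.003,0],[0,0.003,0],[0,0.003,0],[0,0.003,0]],"angular":[[0,0,0],[0,0,0],[0,0,0],[0,0,0],[0,0,0],[0,0,0],[0,0,0],[0,0,0],[0,0,0],[0,0,0]]}'
```

```text
time: 18.65
tool_pos: [597.5, 193.9, 2.0]
tcp_rot: [-0.17, -3.135, 0.003]
wrist_force: [-9.0, -6.2, 3.9]
finger_gap: -0.2
grasp_force: 6.1
```

```bash
python3 -m handwheel '{"grip":[-1,-1,-1,-1,-1,-1,-1,-1,-1,-1],"xyz":[[0,0.0005,0],[0,0.001,0],[0,0.0015,0],[0,0.002,0],[0,0.0025,0],[0,0.003,0],[0,0.003,0],[0,0.003,0],[0,0.003,0],[0,0.003,0]],"angular":[[0,0,0],[0,0,0],[0,0,0],[0,0,0],[0,0,0],[0,0,0],[0,0,0],[0,0,0],[0,0,0],[0,0,0]]}'
python3 - <<'E'
from h import *
c=r.camera("side");h=cv2.cvtColor(c["pixels"],cv2.COLOR_BGR2HSV)[...,1]
for v in range(155,186):print(v,''.join('#' if x<60 else '+' if x<80 else '.' for x in h[v,240:300]))
E
```

```text
time: 19.65
tool_pos: [597.6, 195.1, 2.0]
tcp_rot: [-0.172, -3.134, 0.006]
wrist_force: [-11.5, -14.7, 7.4]
finger_gap: 0.1
grasp_force: 10.1
155 ###########################++.#.############################
156 ############++++++++++........#+###.########################
157 ++++....+###..................#+############################
158 .........###..................##############################
159 .........###.................+##############################
160 .........###+......+++++++++################################
161 .........+###+##############################################
162 ..........##################################################
163 ..........##################################################
164 ..........+#################################################
165 ..........+#################################################
166 ...........#########+++......+##############################
167 ...........+######............+#++##########################
168 ............#####+.................#########################
169 ............######.................+########
[... 356 characters left out ...]
.......###########################################
176 ..................##########################################
177 ..................##########################################
178 ..................+#########################################
179 ...................#########################################
180 ...................#########################################
181 ...................+######+++++++........+##################
182 ..........................................##################
183 ..........................................+#################
184 ...........................................#################
185 ...........................................+################
```

```bash
python3 -m handwheel '{"grip":[-1,-1,-1,-1,-1,-1,-1,-1,-1,-1],"xyz":[[0,0.0005,0],[0,0.001,0],[0,0.001,0],[0,0.001,0],[0.002,-0.002,0],[0.004,-0.008,0],[0.004,-0.016,0],[0.004,-0.024,0],[0.004,-0.034,0],[0.004,-0.034,0]],"angular":[[0,0,0],[0,0,0],[0,0,0],[0,0,0],[0,0,0],[0,0,0],[0,0,0],[0,0,0],[0,0,0],[0,0,0]]}'
python3 -m handwheel '{"grip":[-1,-1,-1,-1,-1,-1,-1,-1,-1,-1],"xyz":[[-0.0005,0,0],[-0.001,0,0],[-0.0015,0,0],[-0.002,0,0],[-0.0025,0,0],[-0.003,0,0],[-0.0035,0,0],[-0.004,0,0],[-0.004,0,0],[-0.004,0,0]],"angular":[[0,0,0],[0,0,0],[0,0,0],[0,0,0],[0,0,0],[0,0,0],[0,0,0],[0,0,0],[0,0,0],[0,0,0]]}'
```

```text
time: 20.7
tool_pos: [591.4, 162.7, 2.5]
tcp_rot: [0.172, 3.137, -0.001]
wrist_force: [-1.2, 0.9, 0.7]
finger_gap: 0.3
grasp_force: 0.0
time: 21.7
tool_pos: [594.3, 164.5, 2.4]
tcp_rot: [-0.169, -3.135, 0.0]
wrist_force: [-7.1, 0.7, 4.4]
finger_gap: -0.0
grasp_force: 3.2
```

```bash
python3 -m handwheel '{"grip":[-1,-1,-1,-1,-1,-1,-1,-1,-1,-1],"xyz":[[0.004,0,0],[0.010,-0.003,0],[0.018,-0.006,0],[0.020,-0.006,0],[0.020,-0.006,-0.010],[0.020,-0.006,-0.025],[0.020,-0.006,-0.05],[0.020,-0.006,-0.09],[0.020,-0.006,-0.13],[0.020,-0.006,-0.17]],"angular":[[0,0,0],[0,0,0],[0,0,0],[0,0,0],[0,0,0],[0,0,0],[0,0,0],[0,0,0],[0,0,0],[0,0,0]]}'
python3 -m handwheel '{"grip":[-1,-1,-1,-1,-1,-1,-1,-1,-1,-1],"xyz":[[0,-0.02,0],[0,-0.06,0],[0,-0.10,0],[0,-0.14,0],[0,-0.18,0],[0,-0.22,0],[0,-0.26,0],[0,-0.30,0],[0,-0.33,0],[0,-0.33,0]],"angular":[[0,0,0],[0,0,0],[0,0,0],[0,0,0],[0,0,0],[0,0,0],[0,0,0],[0,0,0],[0,0,0],[0,0,0]]}'
python3 - <<'E'
from h import *
c=r.camera("top");d=r.camera("side")
a=cv2.resize(c["pixels"][140:240,145:245],(400,400),interpolation=2);b=cv2.resize(d["pixels"][130:230,205:305],(400,400),interpolation=2)
cv2.imwrite("pics/final.png",np.clip(np.hstack([a,b])*1.6,0,255).astype(np.uint8))
f=np.mean([cv2.cvtColor(r.camera("top")["pixels"],cv2.COLOR_BGR2HSV)[...,1].astype(float) for _ in range(3)],0)
for v in range(148,190):print(v,''.join('#' if x<60 else '+' if x<85 else '.' for x in f[v,158:232]))
E
```

```text
time: 22.7
tool_pos: [574.8, 160.5, 175.7]
tcp_rot: [0.17, 3.136, 0.001]
wrist_force: [0.0, -0.6, 0.5]
finger_gap: 0.2
grasp_force: 0.0
time: 23.7
tool_pos: [538.5, -172.3, 174.1]
tcp_rot: [0.178, 3.135, -0.003]
wrist_force: [-0.9, 0.3, 0.6]
finger_gap: 0.1
grasp_force: 0.0
148 ##########################################################################
149 ##########################################################################
150 ##########################################################################
151 ##########################################################################
152 ........++++#+############################################################
153 ..................########################################################
154 ..................+#####++################################################
155 ..................+####..........++++#####################################
156 ..................+####.....................++++##########################
157 ..................+###+...............................###......++++#######
158 ..................####.........
[... 1792 characters left out ...]
...............++++######...........................................
182 ..........................................................................
183 ..........................................................................
184 ..........................................................................
185 ..........................................................................
186 ..........................................................................
187 ..........................................................................
188 ..........................................................................
189 ..........................................................................
```

View pics/final.png

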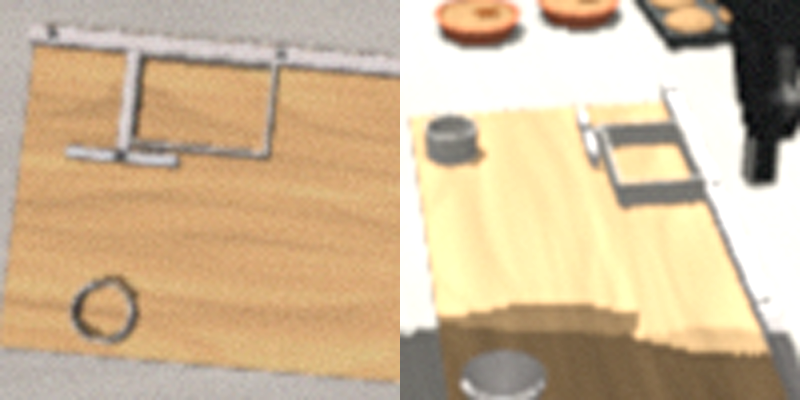

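The top half shows the frame's short wall lying directly against the stem at (133,100) and its far long wall against the rail at (205,62), parallel and with no gap. It sits inside the bar at (123,157), and the cutter is undisturbed at (105,310). The gripper is well clear, at the right edge of the side half. The frame's right edge measures 160.7 mm along the rail against an expected 162.7, within the calibration.

```bash
python3 -c "
from rig import r
print(r.hand_in())"
```

```text
the job is handed in; nothing more can be done
None
```

The frame was pushed flat against the rail, slid into the T-stop pocket until it sat against both rail and stop, and handed in at about 24 s with the gripper clear; the result itself was not reported back.

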